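# Return the stock bottles to the staining row

## Robot

A 7-joint arm with a two-finger parallel gripper is mounted at the origin on a cart in front of the work surface, level with it; the furniture and walls round the work are solid. World frame = base frame: x ahead of the robot, y to its left, z up, the work surface at z = 0. Lengths are in m, angles in rad, forces in N, time in s.
With the tool pointing down it reaches from about 0.425 to 1.025 m from the base axis. Payload 9.4 kg.
Tool frame: the origin (TCP) lies midway between the tips of the shut fingers; the grasp point (between the pads) lies 19 mm behind it; z points along the fingers, y is the line along which they close (so a half turn about z gives the same grasp; the last joint's range is limited). The gripper opens to 93 mm and grips with 3 to 60 N. Pads are 15 mm wide; open, the fingers measure 128 mm over their backs; the gripper's body (75 mm by 188 mm) begins 65 mm behind the grasp point.
Start: joints at [-1.342, 0.599, -0.003, 1.599, 0.002, 0.943, -0.08], TCP at [0.218, 0.691, 0.219] pointing down, gripper open.
Joint ranges: [-2.57, 2.57], [-0.35, 1.97], [-1.29, 1.29], [0.11, 2.56], [-1.05, 4.19], [0.11, 1.86], [-2.63, 2.63]. Speed limits (rad/s): [2.22, 2.22, 3.01, 3.01, 3.14, 3.14, 3.14].

## Interface

Orientations are given as a unit quaternion [w, x, y, z].
In Python, from bench import arm, vision gives the robot as it stands.
- The arm moves only by the tool apply_moves, never from a script. Its argument "deltas" is a list of rows, each an object with "slide": the shift along the world's x, y, z in units of 50 mm (1.0 is 50 mm), a list of three; "turn": the turn about the world's z in units of 5 degrees (1.0 is 5 degrees). A call has 1 to 5 rows; each row shifts and turns the commanded pose from where the row before left it; what a row does not reach is not made up. A row lasts 1/8 s, in which the tool goes at most 62.5 mm and 10.7 degrees, less where a joint would pass 70% of its speed; a pose out of reach is approached as far as the arm can. A call is refused whole if a number of a shift passes 1 or a number of a turn 1, either way. A call with a gripper value outside its range is refused whole. "gripper" is the opening, from 0 (shut) to 1 (fully open), set as the call begins (left out, the last holds). The fingers move at their own pace and stop on an object; "grip_force" is the grip in N (left out, the last holds). Time passes only in rows, so rows that do not move let the fingers close. It gives the time, the measured TCP pose, the force, the opening and the grip force at its end, in the units of the state.
- arm.observe(): the state, without advancing time (a new reading comes with each control period).
- vision.grab_frame(name): name is "side" or "top" or "wrist"; returns (picture, depth): 420x560x3 uint8, blue, green, red; 420x560 float32, m along the optical axis (not along the pixel's ray), 0 where there is no reading.
- vision.calibration(name): a dict with "fx", "fy", "cx", "cy" (pixels), "R" (3x3) and "t" (3): a world point X has camera coordinates R X + t. Camera axes: x right, y down, z forward; pixel columns grow to the right and rows downward; lengths in m; the calibration is good to about 2 mm. A picture is of the moment at which its call begins: read the wrist's pose just before it. calibration takes no time and is no camera call; for the wrist camera it gives the pose at the moment of the call.
- arm.job_done(): hands the job in; it is judged then, once.
The state is a dict: "time_s": time; "joints": joint angles; "joint_vel": joint speeds; "tau": joint torques, N m; "tcp_pos": TCP position; "tool_rot": TCP orientation; "ft_force": force on the tool from outside, world axes, zero at the start; "moment": the same for the moment, N m; "gripper_width": finger opening in m; "finger_force": force on a finger pad.
Only numpy, scipy, OpenCV 4.12 (cv2) and the standard library are available. Lean on these libraries where they do the work, as an engineer would, in place of code of your own. Each camera call takes 0.05 s, during which the arm holds its last target. There are 200 camera calls.

## Task

The staining row has been cleaned and its stock bottles stand mixed up in a line between it and the centrifuge: put each one back into the round cup of the holder it serves. The brown bottle with the red collar belongs with the red jar, the brown bottle with the white collar with the violet jar, the white plastic bottle with the pale jar, and the small brown bottle with the black top (immersion oil) with the cover-glass box. Stand all four upright on the floor of their cups without tipping any over, and do not push aside the beaker or the white-lidded cup.

Things in the scene. Friction and masses are not known exactly. Their poses are not given: they have to be found in the camera images.
- red_bottle: Brown round dropper bottle with a red collar under its black rubber top (a like one at the far left, out of reach, is not meant). At the start it stands loose in a line with the other three beside the centrifuge (25 cm tall), about 87 mm apart, in any order. Origin: centre of its underside, z up. 38 mm diameter up to 73 mm, then a neck of 22 mm; 92 mm tall overall. Weight 40 to 85 g.
- blue_bottle: Brown round dropper bottle with a white collar under its black rubber top and a blue band on its label. At the start it stands loose in a line with the other three beside the centrifuge (25 cm tall), about 87 mm apart, in any order. Origin: centre of its underside, z up. 38 mm diameter up to 73 mm, then a neck of 22 mm; 92 mm tall overall. Weight 40 to 85 g.
- small_bottle: The smallest bottle: brown, round, with a plain black top. At the start it stands loose in a line with the other three beside the centrifuge (25 cm tall), about 87 mm apart, in any order. Origin: centre of its underside, z up. 30 mm diameter up to 58 mm, then a neck of 17 mm; 74 mm tall overall. Weight 40 to 85 g.
- white_bottle: White plastic round bottle with a pale blue band and a ribbed white cap with a small nozzle. At the start it stands loose in a line with the other three beside the centrifuge (25 cm tall), about 87 mm apart, in any order. Origin: centre of its underside, z up. 34 mm diameter up to 56 mm, rounding in to a cap of 21 mm; 88 mm tall overall. Weight 40 to 85 g.
- red_holder: Grey holder, fixed: base 132 x 64 x 5 mm with a square glass jar of red stain fixed at its back (x = +33 mm, 54 mm square, 60 at the rim, top at 81 mm) and an empty bottle cup in front. Origin: centre of underside; x from cup to back, z up. Cup axis at x = -33 mm, y = 0; its floor at z = 5 mm, mouth at 25 mm; inside 42 mm wide at the floor, 54 mm at the mouth. In any of 4 places.
- violet_holder: Grey holder, fixed: base 132 x 64 x 5 mm with a square glass jar of violet stain fixed at its back (x = +33 mm, 54 mm square, 60 at the rim, top at 81 mm) and an empty bottle cup in front. Origin: centre of underside; x from cup to back, z up. Cup axis at x = -33 mm, y = 0; its floor at z = 5 mm, mouth at 25 mm; inside 42 mm wide at the floor, 54 mm at the mouth. In any of 4 places.
- pale_holder: Grey holder, fixed: base 132 x 64 x 5 mm with a square glass jar of pale bluish fixative fixed at its back (x = +33 mm, 54 mm square, 60 at the rim, top at 81 mm) and an empty bottle cup in front. Origin: centre of underside; x from cup to back, z up. Cup axis at x = -33 mm, y = 0; its floor at z = 5 mm, mouth at 25 mm; inside 42 mm wide at the floor, 54 mm at the mouth. In any of 4 places.
- cover_holder: Grey holder, fixed: base 132 x 64 x 5 mm with a small white and red cover-glass box fixed at its back (x = +33 mm, 52 x 34 mm, top at 27 mm) and an empty bottle cup in front. Origin: centre of underside; x from cup to back, z up. Cup axis at x = -33 mm, y = 0; its floor at z = 5 mm, mouth at 25 mm; inside 42 mm wide at the floor, 54 mm at the mouth. In any of 4 places.
- beaker: Clear glass beaker, a bystander: 70 mm across, 87 mm tall, loose, beyond the far end of the row of bottles. Origin: centre of its underside.
- white_cup: Specimen cup with a white screw lid, a bystander: 65 mm across, 70 mm tall, loose, near the holder closest to the robot. Origin: centre of its underside.
Things that resemble listed ones, but are neither listed nor needed, are in the scene too. Leave any yellow look-alike of the blue_bottle alone.

How it is judged:
By the outcome, as a careful person would: the job done as asked, in the order asked, and still so for the second after the job is handed in, with the robot touching nothing.
It also fails if it takes over 90 s, if anything falls off the work surface, if the arm or the gripper's body presses on something with over 40 N, if the wrist force passes 120 N, or if a joint passes its speed limit or range.

## Working session

There is one attempt and no reset: what is moved stays moved. The work goes in short steps, Python scripts to look and compute and a tool call to move; the robot and the scene stay as the last step left them, time stands still between calls to the robot, and variables do not carry over. Pictures are saved under pics/ and viewed, at most 14 in all, crops included, and the job is handed in when it is done.

Besides the shell and the picture viewer there is one more tool, called after ">>>" as a command line: name --argument value ..., lists and objects as JSON in quotes. apply_moves: Moves the arm, as the interface text tells. Its arguments: {"type":"object","properties":{"deltas":{"type":"array"},"gripper":{"type":"number"},"grip_force":{"type":"number"}},"required":["deltas"]}

```bash
mkdir -p pics; cat > h.py <<'E'
import numpy as np, cv2
from bench import arm, vision
def grab(n):
    c=vision.calibration(n); p,d=vision.grab_frame(n); return p,d,c
def world(c,d):
    h,w=d.shape; u,v=np.meshgrid(np.arange(w),np.arange(h))
    P=np.stack([(u-c["cx"])/c["fx"]*d,(v-c["cy"])/c["fy"]*d,d],-1)
    return (P-np.array(c["t"]))@np.array(c["R"])
E
python3 - <<'E'
from h import *
for n in("top","side","wrist"):
    p,d,c=grab(n); cv2.imwrite(f"pics/{n}0.png",p); np.savez(f"{n}0.npz",p=p,d=d,**c); print(n,-np.array(c["R"]).T@np.array(c["t"]),(d>0).mean())
s=arm.observe();print(s["time_s"],s["tcp_pos"],s["tool_rot"],s["ft_force"])
a=[cv2.imread(f"pics/{n}0.png") for n in("top","side")]
E
```

```text
top [0.33340301 0.28773151 1.0649895 ] 0.9958886054421768
side [0.46522314 1.03650799 0.57471246] 0.9960076530612245
wrist [0.14336604 0.71427835 0.38376279] 0.996016156462585
0.15 [0.21818018 0.69099041 0.21796828] [-1.77950435e-05  1.52276997e-01  9.88337670e-01 -6.05367405e-04] [-0.06294076 -0.28430073  0.27218757]
```

View pics/top0.png

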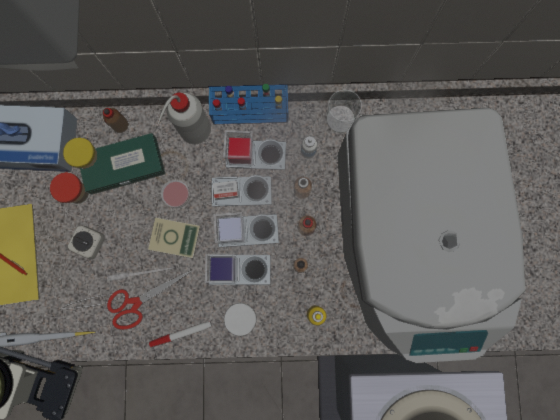

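View pics/side0.png

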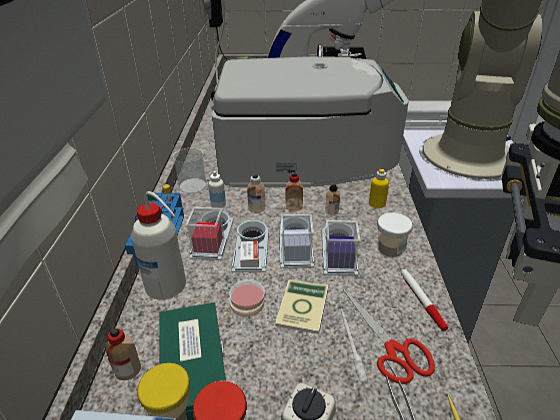

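Top view: bottles from back to front are white (310,147), white-collar (303,186), red (307,224), small (301,265), with the yellow look-alike at (317,316). The cups are red (271,153), cover (257,189), pale (263,229) and violet (256,269). The beaker is at (343,112) and the white cup at (240,320).

```bash
python3 - <<'E'
from h import *
z=np.load("top0.npz"); W=world(z,z["d"])
def box(n,u,v,r,lo,hi):
    A=W[v-r:v+r+1,u-r:u+r+1].reshape(-1,3); A=A[(A[:,2]>lo)&(A[:,2]<hi)]
    print(n,len(A),"med",A.mean(0).round(4),"mid",((A.min(0)+A.max(0))/2).round(4),"span",np.ptp(A,0).round(3),"zmax",A[:,2].max().round(3))
for n,u,v in(("white",310,147),("blue",303,186),("red",307,224),("small",301,265),("yel",317,316)):
    box(n,u,v,17,.03,.13)
    box(n+" top",u,v,17,.066 if n=="small" else .082,.13)
for n,u,v in(("redH",271,153),("covH",257,189),("palH",263,229),("vioH",256,269)):
    box(n+" floor",u,v,15,-.01,.012)
    box(n+" rim",u,v,19,.019,.029)
    box(n+" jar",u-31,v,20,.02,.1)
box("beak",343,112,22,.03,.12); box("wcup",240,320,22,.06,.1); box("table",290,330,5,-.1,.1)
box("bigb",187,115,30,.05,.4);box("rack",248,103,45,.03,.2)
A=W[100:330,330:420].reshape(-1,3);A=A[A[:,2]>.2];print("centrifuge min",A.min(0),A.max(0))
E
```

```text
white 237 med [0.6305 0.2327 0.0632] mid [0.6349 0.232  0.0595] span [0.031 0.033 0.058] zmax 0.088
white top 11 med [0.635  0.2317 0.0854] mid [0.635  0.2317 0.0854] span [0.005 0.006 0.006] zmax 0.088
blue 287 med [0.5428 0.2487 0.0683] mid [0.546  0.2479 0.064 ] span [0.036 0.036 0.061] zmax 0.095
blue top 74 med [0.5466 0.2479 0.0869] mid [0.5467 0.2469 0.0883] span [0.02  0.019 0.012] zmax 0.095
red 286 med [0.4617 0.2424 0.0687] mid [0.4645 0.2413 0.0633] span [0.038 0.037 0.062] zmax 0.094
red top 71 med [0.4644 0.241  0.0867] mid [0.4641 0.2413 0.0883] span [0.019 0.018 0.012] zmax 0.094
small 168 med [0.3809 0.2576 0.0558] mid [0.381  0.2577 0.0534] span [0.028 0.029 0.045] zmax 0.076
small top 39 med [0.3812 0.2569 0.0696] mid [0.3808 0.2565 0.0711] span [0.014 0.012 0.01 ] zmax 0.076
yel 298 med [0.2793 0.2291 0.0695] mid [0.2782 0.2276 0.0633] span [0.038 0.038 0.061] zmax 0.094
yel top 80 med [0.2783 0.2279 0.0863] mid [0.2786 0.2286 0.0878] span [0.019 0.02  0.012] zmax 0.094
redH floor 647 med [0.6312 0.3128 0.004 ] mid [0.6343 0.3138 0.0038] span [0.074 0.069 0.016] z
[... 1037 characters left out ...]
ax 0.029
vioH jar 956 med [0.3781 0.4195 0.0561] mid [0.3775 0.4115 0.0526] span [0.061 0.076 0.065] zmax 0.085
beak 775 med [0.7188 0.156  0.0607] mid [0.7183 0.1514 0.061 ] span [0.09  0.098 0.062] zmax 0.092
wcup 843 med [0.2756 0.3818 0.0689] mid [0.2757 0.3817 0.0674] span [0.063 0.064 0.014] zmax 0.074
table 121 med [ 0.2462  0.2819 -0.001 ] mid [ 0.2462  0.2819 -0.0007] span [0.021 0.022 0.009] zmax 0.004
bigb 1725 med [0.6868 0.4722 0.1247] mid [0.7105 0.488  0.1317] span [0.139 0.133 0.163] zmax 0.213
rack 5455 med [0.7473 0.3625 0.0813] mid [0.7031 0.3613 0.1029] span [0.161 0.2   0.146] zmax 0.176
centrifuge min [0.26108957 0.042955   0.20004579] [0.64175872 0.28773151 1.0649895 ]
```

```bash
python3 - <<'E'
from h import *
from scipy.optimize import least_squares
z=np.load("top0.npz"); W=world(z,z["d"])
for n,u,v in(("red",271,153),("cov",257,189),("pal",263,229),("vio",256,269)):
    A=W[v-19:v+20,u-15:u+20].reshape(-1,3); A=A[(A[:,2]>.021)&(A[:,2]<.029)]
    c0=A[:,:2].mean(0)
    r=least_squares(lambda q:np.hypot(*(A[:,:2]-q[:2]).T)-q[2],[*c0,.028],loss="soft_l1",f_scale=.002).x
    print(n,len(A),r.round(4))
S=np.load("side0.npz");
V=np.concatenate([W.reshape(-1,3),world(S,S["d"]).reshape(-1,3)])
def ext(n,xl,xh,yl,yh,zs):
    for a,b in zs:
        A=V[(V[:,0]>xl)&(V[:,0]<xh)&(V[:,1]>yl)&(V[:,1]<yh)&(V[:,2]>a)&(V[:,2]<b)]
        if len(A)>20: print(n,a,b,len(A),np.percentile(A,.5,0).round(3),np.percentile(A,99.5,0).round(3))
ext("rack",.665,.85,.25,.43,[(.04,.09),(.09,.13),(.13,.2),(.2,.5)])
ext("bigb",.6,.85,.43,.58,[(.05,.13),(.13,.2),(.2,.35)])
ext("centri",.3,.7,-.1,.28,[(.1,.15),(.15,.2),(.2,.3)])
E
```

```text
red 177 [0.629  0.3157 0.0277]
cov 181 [0.5492 0.3488 0.0278]
pal 183 [0.4627 0.3364 0.0277]
vio 185 [0.3759 0.3546 0.0278]
rack 0.04 0.09 3673 [0.705 0.252 0.04 ] [0.781 0.429 0.09 ]
rack 0.09 0.13 1661 [0.716 0.252 0.09 ] [0.782 0.43  0.13 ]
rack 0.13 0.2 2966 [0.777 0.251 0.13 ] [0.781 0.429 0.2  ]
rack 0.2 0.5 9534 [0.777 0.251 0.201] [0.781 0.429 0.438]
bigb 0.05 0.13 5591 [0.658 0.431 0.05 ] [0.781 0.579 0.13 ]
bigb 0.13 0.2 5495 [0.649 0.431 0.13 ] [0.781 0.579 0.2  ]
bigb 0.2 0.35 5624 [0.663 0.431 0.2  ] [0.781 0.579 0.349]
centri 0.1 0.15 3499 [0.302 0.138 0.1  ] [0.641 0.173 0.15 ]
centri 0.15 0.2 4051 [0.303 0.137 0.15 ] [0.643 0.172 0.2  ]
centri 0.2 0.3 37614 [ 0.302 -0.098  0.202] [0.639 0.168 0.246]
```

>>> apply_moves --deltas '[{"slide":[0.2,-0.9,0.6],"turn":-1},{"slide":[0.3,-0.9,0.6],"turn":-1},{"slide":[0.5,-0.8,0.4],"turn":-1},{"slide":[0.5,-0.8,0],"turn":-1},{"slide":[0.5,-0.8,0],"turn":-1}]'

```text
time_s: 0.78
tcp_pos: [0.3189, 0.48, 0.2989]
tool_rot: [0.0, 0.364, 0.931, 0.0]
ft_force: [1.1, 0.2, -0.2]
gripper_width: 0.0928
finger_force: 0.0
```

```bash
python3 - <<'E'
from h import *
z=np.load("top0.npz"); W=world(z,z["d"]); S=np.load("side0.npz")
for N,V in(("top",W.reshape(-1,3)),("side",world(S,S["d"]).reshape(-1,3))):
  for y in np.arange(.25,.45,.025):
    A=V[(V[:,0]>.69)&(V[:,0]<.74)&(V[:,1]>y)&(V[:,1]<y+.025)]
    if len(A): print(N,y.round(3),len(A),"z99",np.percentile(A[:,2],99).round(3), "minx z>.1",A[A[:,2]>.1][:,0].min().round(3) if (A[:,2]>.1).any() else None)
E
```

```text
top 0.25 229 z99 0.004 minx z>.1 None
top 0.275 371 z99 0.094 minx z>.1 None
top 0.3 350 z99 0.089 minx z>.1 None
top 0.325 350 z99 0.064 minx z>.1 None
top 0.35 369 z99 0.094 minx z>.1 None
top 0.375 328 z99 0.092 minx z>.1 None
top 0.4 380 z99 0.094 minx z>.1 None
top 0.425 346 z99 0.124 minx z>.1 0.69
side 0.25 49 z99 0.005 minx z>.1 None
side 0.275 304 z99 0.092 minx z>.1 None
side 0.3 274 z99 0.091 minx z>.1 None
side 0.325 137 z99 0.062 minx z>.1 None
side 0.35 63 z99 0.09 minx z>.1 None
side 0.375 7 z99 0.087 minx z>.1 None
```

>>> apply_moves --deltas '[{"slide":[0.5,-0.8,0],"turn":-1},{"slide":[0.5,-0.8,0],"turn":-1},{"slide":[0.5,-0.8,0],"turn":-1},{"slide":[0.5,-0.8,0],"turn":-1},{"slide":[0.4,-0.8,0],"turn":-1}]' --gripper 0.7

```text
time_s: 1.4
tcp_pos: [0.439, 0.2799, 0.2986]
tool_rot: [0.0, 0.557, 0.83, 0.0]
ft_force: [0.3, 0.1, -0.2]
gripper_width: 0.0651
finger_force: 0.0
```

>>> apply_moves --deltas '[{"slide":[0.3,-0.6,0],"turn":-1},{"slide":[0,0,-0.4],"turn":-1},{"slide":[0,0,-0.4],"turn":-1},{"slide":[0,0,-0.4],"turn":-1},{"slide":[0,0,0],"turn":-0.5}]'

```text
time_s: 2.02
tcp_pos: [0.4525, 0.2509, 0.2376]
tool_rot: [-0.0, 0.708, 0.706, -0.001]
ft_force: [0.5, 0.5, -1.1]
gripper_width: 0.0648
finger_force: 0.0
```

```bash
cat > w.py <<'E'
from h import *
import sys
def look(name,pts):
    s=arm.observe(); p,d,c=grab("wrist"); cv2.imwrite(f"pics/{name}.png",p); W=world(c,d).reshape(-1,3)
    print("tcp",np.round(s["tcp_pos"],4),"w",round(s["gripper_width"],4))
    for n,x,y,lo,hi,r in pts:
        A=W[(np.hypot(W[:,0]-x,W[:,1]-y)<r)&(W[:,2]>lo)&(W[:,2]<hi)]
        if len(A)>20: print(n,len(A),"mean",A.mean(0).round(4),"mid",((A.min(0)+A.max(0))/2).round(4),"span",np.ptp(A,0).round(3))
E
python3 - <<'E'
from w import *
look("w1",[("red",.464,.241,.078,.1,.025),("blue",.5465,.248,.078,.1,.025),("small",.381,.2567,.064,.08,.02),("white",.6345,.232,.075,.1,.02),
("pal rim",.4627,.3364,.02,.03,.034),("cov rim",.5492,.3488,.02,.03,.034),("vio rim",.3759,.3546,.02,.03,.034),("red rim",.629,.3157,.02,.03,.034)])
E
```

```text
tcp [0.4525 0.2509 0.2376] w 0.0648
red 281 mean [0.4656 0.2427 0.0858] mid [0.4657 0.2415 0.0861] span [0.02  0.021 0.016]
blue 290 mean [0.5471 0.249  0.0859] mid [0.5484 0.248  0.0859] span [0.021 0.02  0.016]
small 157 mean [0.3838 0.258  0.0692] mid [0.3827 0.2575 0.0698] span [0.016 0.016 0.011]
white 278 mean [0.6358 0.2317 0.0792] mid [0.6367 0.231  0.082 ] span [0.023 0.021 0.014]
pal rim 752 mean [0.4645 0.3374 0.0236] mid [0.4641 0.3363 0.0234] span [0.06  0.059 0.007]
cov rim 750 mean [0.5533 0.3497 0.0237] mid [0.5512 0.3486 0.0235] span [0.06  0.06  0.007]
vio rim 766 mean [0.3759 0.3562 0.0236] mid [0.377  0.355  0.0235] span [0.06  0.06  0.007]
red rim 719 mean [0.6343 0.3156 0.0238] mid [0.6307 0.315  0.0238] span [0.061 0.06  0.008]
```

View pics/w1.png

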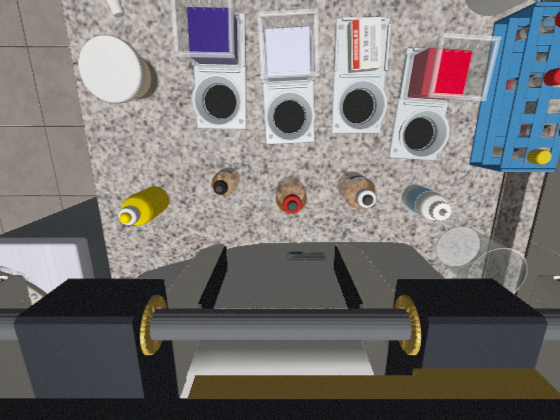

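>>> apply_moves --deltas '[{"slide":[0.24,-0.2,-0.5]},{"slide":[0,0,-0.9]},{"slide":[0,0,-0.9]},{"slide":[0,0,-0.9]},{"slide":[0,0,-0.8]}]'

```text
validation failed for argument at $.de...
```

>>> apply_moves --deltas '[{"slide":[0,0,0]},{"slide":[0,0,0]},{"slide":[0,0,0]},{"slide":[0,0,0]},{"slide":[0,0,0]}]' --gripper 0.3 --grip_force 12

```text
validation failed for argument at $.de...
```

>>> apply_moves --deltas '[{"slide":[0.24,-0.2,-0.5],"turn":0},{"slide":[0,0,-0.9],"turn":0},{"slide":[0,0,-0.9],"turn":0},{"slide":[0,0,-0.9],"turn":0},{"slide":[0,0,-0.8],"turn":0}]'

```text
time_s: 2.7
tcp_pos: [0.466, 0.2421, 0.038]
tool_rot: [0.0, 0.707, 0.708, 0.001]
ft_force: [0.8, -0.5, 0.7]
gripper_width: 0.0648
finger_force: 0.0
```

>>> apply_moves --deltas '[{"slide":[0,0,0],"turn":0},{"slide":[0,0,0],"turn":0},{"slide":[0,0,0],"turn":0},{"slide":[0,0,0],"turn":0},{"slide":[0,0,0],"turn":0}]' --gripper 0.3 --grip_force 12

```text
time_s: 3.32
tcp_pos: [0.4659, 0.242, 0.0402]
tool_rot: [0.0, 0.707, 0.707, 0.001]
ft_force: [-0.8, -0.1, 9.0]
gripper_width: 0.0377
finger_force: 12.0
```

>>> apply_moves --deltas '[{"slide":[0,0,0.5],"turn":0},{"slide":[0,0,1],"turn":0},{"slide":[0,0.4,1],"turn":0},{"slide":[0.6,0.5,0],"turn":0},{"slide":[0.8,0.5,0],"turn":0}]'

```text
time_s: 3.95
tcp_pos: [0.5354, 0.313, 0.1659]
tool_rot: [-0.0, 0.707, 0.708, 0.001]
ft_force: [0.6, -0.4, -0.4]
gripper_width: 0.0379
finger_force: 12.0
```

>>> apply_moves --deltas '[{"slide":[0.8,0.08,0],"turn":0},{"slide":[0.7,0,0],"turn":0},{"slide":[0.38,0,-0.4],"turn":0},{"slide":[0,0,-0.5],"turn":0},{"slide":[0,0,0],"turn":0}]'

```text
time_s: 4.58
tcp_pos: [0.628, 0.3149, 0.1175]
tool_rot: [-0.0, 0.707, 0.707, -0.002]
ft_force: [-0.3, -0.1, -0.2]
gripper_width: 0.0378
finger_force: 12.0
```

```bash
python3 - <<'E'
from w import *
look("w2",[("red",.629,.3155,.09,.2,.03),("red rim",.629,.3157,.02,.03,.034),("bl",.5475,.248,.078,.1,.025)])
p,d,c=grab("side"); W=world(c,d).reshape(-1,3); cv2.imwrite("pics/s2.png",p)
E
```

```text
tcp [0.628  0.3149 0.1175] w 0.0378
red 8811 mean [0.6288 0.3223 0.1492] mid [0.629  0.3184 0.145 ] span [0.058 0.031 0.11 ]
red rim 671 mean [0.6316 0.3217 0.0237] mid [0.6306 0.3189 0.0234] span [0.06  0.046 0.007]
```

View pics/w2.png

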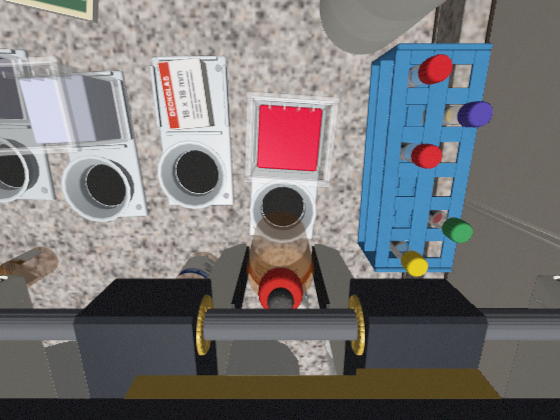

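Held upright, red collar at (281,290), directly in front of the cup at (284,205).

>>> apply_moves --deltas '[{"slide":[0.03,0.02,-0.5],"turn":0},{"slide":[0,0,-0.5],"turn":0},{"slide":[0,0,-0.25],"turn":0},{"slide":[0,0,-0.15],"turn":0},{"slide":[0,0,0],"turn":0}]'

```text
time_s: 5.3
tcp_pos: [0.6309, 0.3165, 0.049]
tool_rot: [0.0, 0.707, 0.707, 0.0]
ft_force: [0.3, 1.0, -0.2]
gripper_width: 0.0373
finger_force: 12.0
```

>>> apply_moves --deltas '[{"slide":[0,0,-0.05],"turn":0},{"slide":[0,0,-0.04],"turn":0},{"slide":[0,0,0],"turn":0},{"slide":[0,0,0],"turn":0}]'

```text
time_s: 5.8
tcp_pos: [0.631, 0.3165, 0.0451]
tool_rot: [-0.0, 0.707, 0.707, 0.0]
ft_force: [-2.2, -1.1, 4.8]
gripper_width: 0.0378
finger_force: 12.0
```

>>> apply_moves --deltas '[{"slide":[0,0,0],"turn":0},{"slide":[0,0,0],"turn":0},{"slide":[0,0,0.5],"turn":0},{"slide":[0,0,1],"turn":0},{"slide":[0,0,0.8],"turn":0}]' --gripper 0.62

```text
time_s: 6.42
tcp_pos: [0.631, 0.3163, 0.1607]
tool_rot: [0.0, 0.707, 0.707, 0.0]
ft_force: [0.2, 0.4, -0.4]
gripper_width: 0.058
finger_force: 0.0
```

>>> apply_moves --deltas '[{"slide":[-0.8,-0.7,0],"turn":0},{"slide":[-0.8,-0.66,0],"turn":0},{"slide":[0,0,0],"turn":0},{"slide":[0,0,0],"turn":0}]'

```text
time_s: 6.92
tcp_pos: [0.5515, 0.249, 0.1595]
tool_rot: [0.0, 0.707, 0.707, 0.001]
ft_force: [-0.3, 0.7, 0.9]
gripper_width: 0.0573
finger_force: 0.0
```

```bash
python3 - <<'E'
from w import *
look("w3",[("red",.630,.3155,.083,.105,.03),("bl",.5475,.248,.078,.1,.025)])
E
```

```text
tcp [0.5515 0.249  0.1595] w 0.0573
red 615 mean [0.6296 0.3159 0.0909] mid [0.6311 0.3155 0.0906] span [0.021 0.021 0.015]
bl 471 mean [0.5486 0.2496 0.0859] mid [0.5483 0.2483 0.0856] span [0.021 0.021 0.015]
```

View pics/w3.png

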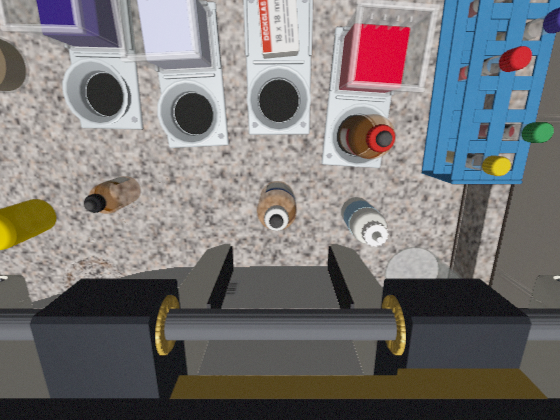

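The red bottle stands in its cup (382,138), 5 mm up and centred. The white-collar bottle is at (277,215).

>>> apply_moves --deltas '[{"slide":[-0.07,-0.01,0],"turn":0},{"slide":[0,0,-0.8],"turn":0},{"slide":[0,0,-0.9],"turn":0},{"slide":[0,0,-0.7],"turn":0},{"slide":[0,0,0],"turn":0}]'

```text
time_s: 7.6
tcp_pos: [0.5461, 0.2475, 0.0367]
tool_rot: [-0.001, 0.707, 0.707, -0.002]
ft_force: [-0.1, -0.1, 0.4]
gripper_width: 0.0577
finger_force: 0.0
```

>>> apply_moves --deltas '[{"slide":[0,0,0],"turn":0},{"slide":[0,0,0],"turn":0},{"slide":[0,0,0],"turn":0},{"slide":[0,0,0],"turn":0},{"slide":[0,0,0],"turn":0}]' --gripper 0.3

```text
time_s: 8.22
tcp_pos: [0.5481, 0.2483, 0.0405]
tool_rot: [0.0, 0.707, 0.707, 0.001]
ft_force: [-0.2, -0.6, 7.0]
gripper_width: 0.0379
finger_force: 12.0
```

>>> apply_moves --deltas '[{"slide":[0,0,0.5],"turn":0},{"slide":[0,0,1],"turn":0},{"slide":[0,0.4,1],"turn":0},{"slide":[-0.6,0.6,0],"turn":0},{"slide":[-0.8,0.6,0],"turn":0}]'

```text
time_s: 8.85
tcp_pos: [0.4773, 0.3288, 0.1654]
tool_rot: [0.0, 0.708, 0.707, 0.001]
ft_force: [-0.0, 1.2, -1.5]
gripper_width: 0.0375
finger_force: 12.0
```

>>> apply_moves --deltas '[{"slide":[-0.8,0.5,0],"turn":0},{"slide":[-0.8,0.03,0],"turn":0},{"slide":[-0.43,0,-0.4],"turn":0},{"slide":[0,0,-0.5],"turn":0},{"slide":[0,0,0],"turn":0}]'

```text
time_s: 9.48
tcp_pos: [0.3749, 0.3539, 0.1185]
tool_rot: [0.0, 0.707, 0.707, -0.001]
ft_force: [0.2, -0.5, -0.7]
gripper_width: 0.0378
finger_force: 12.0
```

```bash
python3 - <<'E'
from w import *
look("w4",[("vio rim",.3765,.355,.02,.03,.034),("bl collar",.3765,.355,.12,.2,.012)])
E
```

```text
tcp [0.3749 0.3539 0.1185] w 0.0378
vio rim 680 mean [0.3785 0.3611 0.0237] mid [0.3772 0.358  0.0236] span [0.06  0.045 0.007]
bl collar 2118 mean [0.3759 0.3591 0.1579] mid [0.3764 0.3571 0.157 ] span [0.024 0.02  0.028]
```

>>> apply_moves --deltas '[{"slide":[0.03,0.02,-0.5],"turn":0},{"slide":[0,0,-0.5],"turn":0},{"slide":[0,0,-0.25],"turn":0},{"slide":[0,0,-0.15],"turn":0},{"slide":[0,0,-0.05],"turn":0}]'

```text
time_s: 10.15
tcp_pos: [0.3776, 0.3554, 0.0468]
tool_rot: [-0.0, 0.707, 0.707, 0.0]
ft_force: [-0.1, 1.4, -1.5]
gripper_width: 0.0375
finger_force: 12.0
```

>>> apply_moves --deltas '[{"slide":[0,0,-0.04],"turn":0},{"slide":[0,0,0],"turn":0},{"slide":[0,0,0],"turn":0}]'

```text
time_s: 10.52
tcp_pos: [0.3776, 0.3556, 0.0452]
tool_rot: [-0.0, 0.707, 0.707, 0.001]
ft_force: [-0.5, -0.8, 6.3]
gripper_width: 0.0377
finger_force: 12.0
```

>>> apply_moves --deltas '[{"slide":[0,0,0],"turn":0},{"slide":[0,0,0],"turn":0},{"slide":[0,0,0.5],"turn":0},{"slide":[0,0,1],"turn":0},{"slide":[0,0,0.9],"turn":0}]' --gripper 0.62

```text
time_s: 11.15
tcp_pos: [0.3771, 0.3551, 0.1658]
tool_rot: [0.0, 0.707, 0.707, -0.0]
ft_force: [-0.2, 0.2, -0.8]
gripper_width: 0.0575
finger_force: 0.0
```

>>> apply_moves --deltas '[{"slide":[0.7,-0.6,0],"turn":0},{"slide":[0.9,-0.7,0],"turn":0},{"slide":[0.9,-0.7,0],"turn":0},{"slide":[0.9,-0.45,0],"turn":0},{"slide":[0.9,0,0],"turn":0}]'

```text
time_s: 11.78
tcp_pos: [0.5938, 0.2301, 0.1648]
tool_rot: [0.0, 0.708, 0.706, -0.0]
ft_force: [0.1, 0.7, -0.4]
gripper_width: 0.0574
finger_force: 0.0
```

>>> apply_moves --deltas '[{"slide":[0.83,0,0],"turn":0},{"slide":[0,0,0],"turn":0},{"slide":[0,0,0],"turn":0}]'

```text
time_s: 12.15
tcp_pos: [0.6327, 0.2327, 0.164]
tool_rot: [-0.0, 0.707, 0.707, -0.001]
ft_force: [-0.0, 0.3, 0.2]
gripper_width: 0.0578
finger_force: 0.0
```

```bash
python3 - <<'E'
from w import *
look("w5",[("white",.6355,.2315,.065,.1,.02),("redB",.6305,.3155,.083,.105,.03)])
E
```

```text
tcp [0.6327 0.2327 0.164 ] w 0.0578
white 496 mean [0.6375 0.233  0.0778] mid [0.6373 0.2314 0.0772] span [0.022 0.022 0.024]
redB 576 mean [0.6316 0.3156 0.0914] mid [0.6313 0.3157 0.0922] span [0.02  0.021 0.012]
```

View pics/w5.png

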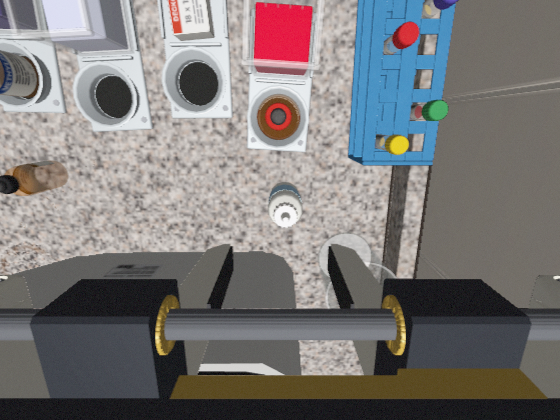

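The white bottle is at (286,208) between the fingers' lines; the red bottle is centred in its cup and the beaker (345,260) lies clear.

>>> apply_moves --deltas '[{"slide":[0.07,-0.02,0],"turn":0},{"slide":[0,0,-0.9],"turn":0},{"slide":[0,0,-0.9],"turn":0},{"slide":[0,0,-0.94],"turn":0},{"slide":[0,0,0],"turn":0}]'

```text
time_s: 12.82
tcp_pos: [0.6347, 0.2314, 0.0249]
tool_rot: [-0.001, 0.707, 0.707, -0.003]
ft_force: [0.6, 0.4, 0.7]
gripper_width: 0.0576
finger_force: 0.0
```

>>> apply_moves --deltas '[{"slide":[0,0,0],"turn":0},{"slide":[0,0,0],"turn":0},{"slide":[0,0,0],"turn":0},{"slide":[0,0,0],"turn":0},{"slide":[0,0,0],"turn":0}]' --gripper 0.25

```text
time_s: 13.45
tcp_pos: [0.6381, 0.2323, 0.0294]
tool_rot: [0.0, 0.707, 0.707, 0.001]
ft_force: [-0.8, 0.7, 8.8]
gripper_width: 0.0338
finger_force: 12.0
```

>>> apply_moves --deltas '[{"slide":[0,0,0.5],"turn":0},{"slide":[0,0,1],"turn":0},{"slide":[-0.3,0,1],"turn":0},{"slide":[-0.6,0.5,0],"turn":0},{"slide":[-0.8,0.6,0],"turn":0}]'

```text
time_s: 14.08
tcp_pos: [0.5525, 0.287, 0.1542]
tool_rot: [0.0, 0.708, 0.706, 0.001]
ft_force: [-1.0, 1.7, -0.7]
gripper_width: 0.0337
finger_force: 12.0
```

>>> apply_moves --deltas '[{"slide":[-0.8,0.6,0],"turn":0},{"slide":[-0.8,0.39,0],"turn":0},{"slide":[-0.17,0,-0.3],"turn":0},{"slide":[0,0,-0.5],"turn":0},{"slide":[0,0,0],"turn":0}]'

```text
time_s: 14.7
tcp_pos: [0.463, 0.3361, 0.1121]
tool_rot: [-0.0, 0.707, 0.707, -0.001]
ft_force: [-0.1, 0.1, -0.9]
gripper_width: 0.0335
finger_force: 12.0
```

```bash
python3 - <<'E'
from w import *
look("w6",[("pal rim",.4634,.336,.02,.03,.034),("cap",.4634,.336,.12,.2,.012),("vioB",.3765,.355,.083,.105,.03)])
E
```

```text
tcp [0.463  0.3361 0.1121] w 0.0335
pal rim 745 mean [0.4646 0.3406 0.0237] mid [0.4642 0.3388 0.0236] span [0.06  0.046 0.007]
cap 1876 mean [0.4634 0.3413 0.1561] mid [0.4634 0.3402 0.1555] span [0.024 0.015 0.024]
vioB 819 mean [0.3803 0.3568 0.0906] mid [0.3783 0.3553 0.0906] span [0.021 0.021 0.015]
```

View pics/w6.png

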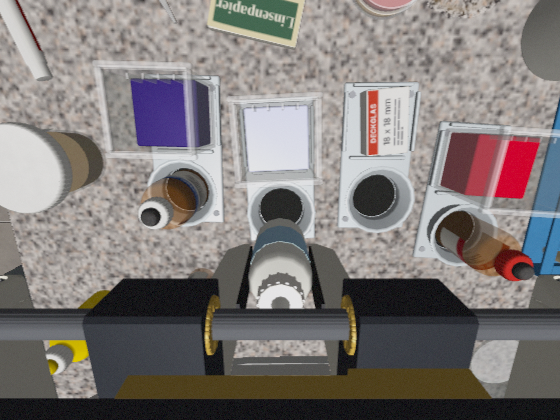

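The white bottle is held upright over the pale cup (281,205). The white-collar bottle stands in the violet cup (180,190) and the red one in its own cup.

>>> apply_moves --deltas '[{"slide":[0,0,-0.5],"turn":0},{"slide":[0,0,-0.5],"turn":0},{"slide":[0,0,-0.3],"turn":0},{"slide":[0,0,-0.15],"turn":0},{"slide":[0,0,-0.04],"turn":0}]'

```text
time_s: 15.38
tcp_pos: [0.4641, 0.3364, 0.0383]
tool_rot: [0.0, 0.707, 0.707, 0.0]
ft_force: [-0.1, -0.3, -0.1]
gripper_width: 0.0336
finger_force: 12.0
```

>>> apply_moves --deltas '[{"slide":[0,0,-0.04],"turn":0},{"slide":[0,0,0],"turn":0},{"slide":[0,0,0],"turn":0}]'

```text
time_s: 15.75
tcp_pos: [0.4638, 0.3365, 0.0364]
tool_rot: [0.0, 0.707, 0.707, 0.0]
ft_force: [0.6, -0.2, 0.2]
gripper_width: 0.0337
finger_force: 12.0
```

>>> apply_moves --deltas '[{"slide":[0,0,-0.05],"turn":0},{"slide":[0,0,0],"turn":0},{"slide":[0,0,0],"turn":0}]'

```text
time_s: 16.12
tcp_pos: [0.4639, 0.3366, 0.034]
tool_rot: [-0.0, 0.707, 0.707, 0.0]
ft_force: [-0.7, -0.1, 5.7]
gripper_width: 0.0335
finger_force: 12.0
```

>>> apply_moves --deltas '[{"slide":[0,0,0],"turn":0},{"slide":[0,0,0],"turn":0},{"slide":[0,0,0.5],"turn":0},{"slide":[0,0,1],"turn":0},{"slide":[0,0,0.9],"turn":0}]' --gripper 0.57

```text
time_s: 16.75
tcp_pos: [0.4637, 0.3362, 0.1548]
tool_rot: [0.0, 0.707, 0.707, -0.0]
ft_force: [0.2, 0.2, 0.4]
gripper_width: 0.0529
finger_force: 0.0
```

>>> apply_moves --deltas '[{"slide":[-0.5,-0.7,0],"turn":0},{"slide":[-0.6,-0.7,0],"turn":0},{"slide":[-0.52,-0.18,0],"turn":0},{"slide":[0,0,0],"turn":0},{"slide":[0,0,0],"turn":0}]'

```text
time_s: 17.38
tcp_pos: [0.3838, 0.2581, 0.1538]
tool_rot: [0.0, 0.707, 0.707, 0.001]
ft_force: [0.5, 0.0, -0.6]
gripper_width: 0.0531
finger_force: 0.0
```

```bash
python3 - <<'E'
from w import *
look("w7",[("small",.3825,.2573,.06,.09,.02),("whiteB",.4637,.336,.075,.105,.03)])
E
```

```text
tcp [0.3838 0.2581 0.1538] w 0.0531
small 280 mean [0.3827 0.2588 0.0687] mid [0.3831 0.2576 0.0676] span [0.016 0.016 0.015]
whiteB 691 mean [0.4629 0.3354 0.0835] mid [0.4641 0.3354 0.0847] span [0.022 0.022 0.019]
```

View pics/w7.png

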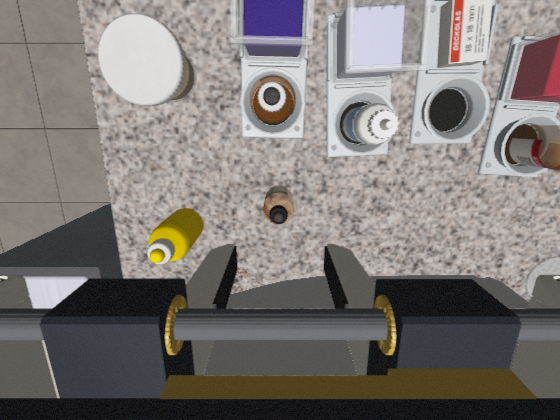

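The white bottle stands in the pale cup (375,125). The small bottle is at (279,208) between the fingers, and the yellow one (170,240) is clear.

>>> apply_moves --deltas '[{"slide":[-0.01,0,0],"turn":0},{"slide":[0,0,-0.9],"turn":0},{"slide":[0,0,-0.9],"turn":0},{"slide":[0,0,-0.7],"turn":0},{"slide":[0,0,0],"turn":0}]'

```text
time_s: 18.05
tcp_pos: [0.3818, 0.2565, 0.0266]
tool_rot: [-0.0, 0.708, 0.707, -0.002]
ft_force: [0.4, 0.3, 1.0]
gripper_width: 0.0531
finger_force: 0.0
```

>>> apply_moves --deltas '[{"slide":[0,0,0],"turn":0},{"slide":[0,0,0],"turn":0},{"slide":[0,0,0],"turn":0},{"slide":[0,0,0],"turn":0},{"slide":[0,0,0],"turn":0}]' --gripper 0.2

```text
time_s: 18.68
tcp_pos: [0.3827, 0.258, 0.0297]
tool_rot: [0.0, 0.707, 0.707, 0.001]
ft_force: [-0.4, 0.9, 8.9]
gripper_width: 0.0295
finger_force: 12.0
```

>>> apply_moves --deltas '[{"slide":[0,0,0.5],"turn":0},{"slide":[0,0,1],"turn":0},{"slide":[0.3,0,1],"turn":0},{"slide":[0.8,0,0.1],"turn":0},{"slide":[0.8,0.4,0],"turn":0}]'

```text
time_s: 19.3
tcp_pos: [0.4783, 0.2772, 0.1608]
tool_rot: [0.0, 0.707, 0.707, 0.001]
ft_force: [0.4, 0.2, -0.6]
gripper_width: 0.0295
finger_force: 12.0
```

>>> apply_moves --deltas '[{"slide":[0.8,0.6,0],"turn":0},{"slide":[0.65,0.6,0],"turn":0},{"slide":[0,0.22,-0.4],"turn":0},{"slide":[0,0,-0.5],"turn":0},{"slide":[0,0,0],"turn":0}]'

```text
time_s: 19.92
tcp_pos: [0.5474, 0.3474, 0.1117]
tool_rot: [-0.0, 0.707, 0.707, -0.002]
ft_force: [-1.2, -0.4, -0.1]
gripper_width: 0.0296
finger_force: 12.0
```

```bash
python3 - <<'E'
from w import *
look("w8",[("cov rim",.550,.3487,.02,.03,.034),("cap",.55,.3487,.12,.2,.012)])
E
```

```text
tcp [0.5474 0.3474 0.1117] w 0.0296
cov rim 964 mean [0.5519 0.3552 0.0237] mid [0.5507 0.3516 0.0236] span [0.061 0.055 0.007]
cap 1891 mean [0.5496 0.3518 0.1423] mid [0.55  0.35  0.139] span [0.024 0.021 0.036]
```

View pics/w8.png

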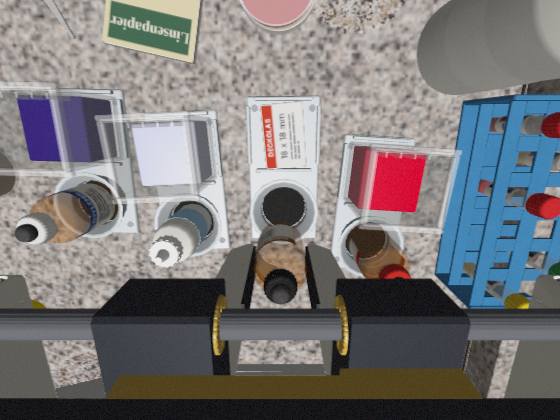

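Small bottle upright at (281,280) in front of its cup (285,207).

>>> apply_moves --deltas '[{"slide":[0.03,0.01,-0.5],"turn":0},{"slide":[0,0,-0.5],"turn":0},{"slide":[0,0,-0.3],"turn":0},{"slide":[0,0,-0.15],"turn":0},{"slide":[0,0,-0.04],"turn":0}]'

```text
time_s: 20.6
tcp_pos: [0.5514, 0.3488, 0.0394]
tool_rot: [0.0, 0.707, 0.707, 0.0]
ft_force: [-0.4, -0.3, -0.4]
gripper_width: 0.03
finger_force: 12.0
```

>>> apply_moves --deltas '[{"slide":[0,0,-0.05],"turn":0},{"slide":[0,0,0],"turn":0},{"slide":[0,0,0],"turn":0}]'

```text
time_s: 20.98
tcp_pos: [0.5514, 0.349, 0.0369]
tool_rot: [0.0, 0.707, 0.707, 0.0]
ft_force: [-0.4, -0.2, -0.6]
gripper_width: 0.0296
finger_force: 12.0
```

>>> apply_moves --deltas '[{"slide":[0,0,-0.05],"turn":0},{"slide":[0,0,0],"turn":0},{"slide":[0,0,0],"turn":0}]'

```text
time_s: 21.35
tcp_pos: [0.5514, 0.349, 0.0345]
tool_rot: [-0.0, 0.707, 0.707, 0.0]
ft_force: [-2.1, -0.2, 6.1]
gripper_width: 0.0299
finger_force: 12.0
```

>>> apply_moves --deltas '[{"slide":[0,0,0],"turn":0},{"slide":[0,0,0],"turn":0},{"slide":[0,0,0.5],"turn":0},{"slide":[0,0,1],"turn":0},{"slide":[0,0,1],"turn":0}]' --gripper 0.52

```text
time_s: 21.98
tcp_pos: [0.551, 0.3486, 0.1599]
tool_rot: [0.0, 0.707, 0.707, -0.001]
ft_force: [0.6, 0.6, 0.0]
gripper_width: 0.0484
finger_force: 0.0
```

>>> apply_moves --deltas '[{"slide":[-0.2,-0.6,0.8],"turn":0},{"slide":[-0.6,-0.7,0],"turn":0},{"slide":[0,-0.5,0],"turn":0},{"slide":[0,0,0],"turn":0},{"slide":[0,0,0],"turn":0}]'

```text
time_s: 22.6
tcp_pos: [0.512, 0.2598, 0.1988]
tool_rot: [0.0, 0.707, 0.707, 0.0]
ft_force: [0.2, 0.6, -0.0]
gripper_width: 0.0479
finger_force: 0.0
```

```bash
python3 - <<'E'
from w import *
look("w9",[("red",.6305,.3155,.083,.11,.025),("blue",.3775,.355,.083,.11,.025),("white",.4637,.336,.08,.11,.02),("small",.551,.349,.07,.1,.02),("wcup",.2756,.3818,.06,.09,.04)])
p,d,c=grab("top"); W=world(c,d)[90:135,320:366].reshape(-1,3); A=W[(W[:,2]>.03)&(W[:,2]<.12)];print("beak",A.mean(0).round(4))
p,d,c=grab("side"); cv2.imwrite("pics/s9.png",cv2.resize(p[120:300,120:440],None,fx=2,fy=2))
E
```

```text
tcp [0.512  0.2598 0.1988] w 0.0479
red 455 mean [0.6293 0.3159 0.0909] mid [0.6312 0.3156 0.0909] span [0.021 0.021 0.015]
blue 523 mean [0.3808 0.3548 0.0906] mid [0.3791 0.3552 0.0907] span [0.021 0.021 0.015]
white 439 mean [0.4649 0.3355 0.0838] mid [0.4645 0.3354 0.0871] span [0.022 0.022 0.014]
small 243 mean [0.5514 0.3479 0.0744] mid [0.5517 0.3479 0.0748] span [0.015 0.015 0.009]
wcup 4109 mean [0.2837 0.3817 0.0688] mid [0.2807 0.3825 0.0661] span [0.059 0.065 0.012]
beak [0.7359 0.1249 0.0672]
```

View pics/s9.png

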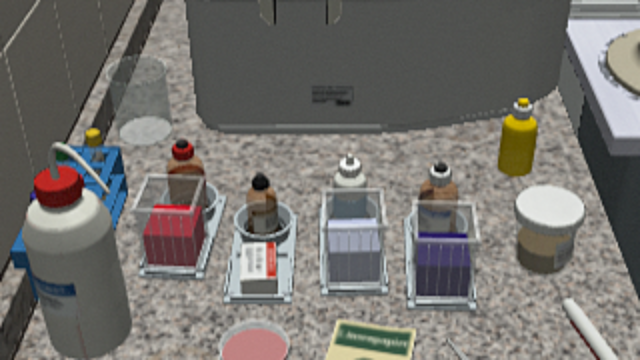

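All four bottles stand upright in the right cups: red (182,180), small (261,205), white (349,185), white-collar (438,200). The beaker (140,100) and the white cup (548,228) are where they started.

```bash
python3 -c "
from bench import arm
print(arm.job_done())"
```

```text
the job is handed in; nothing more can be done
None
```

All four bottles stand upright in their matching cups, the beaker and white-lidded cup were not disturbed, and I handed the job in at about 23 s on the robot's clock (limit 90 s).

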